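# Pull the brown bottles for return

## Robot

A 6-joint arm with a two-finger parallel gripper is mounted at the origin on a cart in front of the work surface, level with it; the furniture and walls round the work are solid. World frame = base frame: x ahead of the robot, y to its left, z up, the work surface at z = 0. Lengths are in m, angles in rad, forces in N, time in s.
With the tool pointing down it reaches from about 0.375 to 0.75 m from the base axis. Payload 9 kg.
Tool frame: the origin (TCP) lies on the front face of the gripper's body, between the roots of the fingers; the fingertips stand 73 mm ahead of it and the grasp point (between the pads) lies tcp_to_grasp ahead of it (tcp_to_grasp is the distance from the TCP to the grasp point, in m); z points along the fingers, y is the direction in which the jaws open and shut (so a half turn about z gives the same grasp; the last joint's range is limited). The gripper opens to 85 mm and grips with 20 to 120 N. Pads are 22 mm wide; open, the fingers measure 114 mm over their backs; the gripper's body (76 mm by 85 mm) begins 54 mm behind the grasp point. The pads swing forward as they close: fully open they stand 13 mm farther back than shut.
Start: joints at [1.042, 0.104, 0.097, 1.564, 0, 1.353], TCP at [0.183, 0.571, 0.304] pointing down, gripper open.
Joint ranges: [-2.99, 2.99], [-0.84, 1.86], [-1.1, 1.16], [-1.84, 2.11], [-1.51, 1.56], [-3.14, 3.14]. Speed limits (rad/s): [2.22, 2.22, 2.57, 3.14, 3.14, 3.14].

## Interface

Orientations are given as a unit quaternion [x, y, z, w].
In Python, from workcell import * gives the robot as it stands. The module is installed in compiled form; this text tells all that it offers.
- The arm moves only by the tool carry_out, never from a script. Its argument "commands" is a list that holds one entry, the list of rows, each a list of 7 numbers: the turn, a rotation vector about the tool's x, y, z in degrees, then the shift along the tool's x, y, z in m, then the finger opening in m, from 0 to 0.0854. A call has 1 to 8 rows; each row is the pose to reach, as a shift and turn from the pose commanded when the call began, along the tool's axes at that moment; what a row does not reach only later rows make up. A row lasts 1/10 s, in which the tool goes at most 50 mm and 8.59 degrees, less where a joint would pass 70% of its speed; a pose out of reach is approached as far as the arm can. A call with a gripper value outside its range is refused whole. The fingers move at their own pace and stop on an object; "grip_force" is the grip in N (left out, the last holds). Time passes only in rows, so rows that repeat a pose let the fingers close. It gives the time, the measured TCP pose, the force and the opening at its end, in the units of the state.
- sense(): the state, without advancing time (a new reading comes with each control period).
- capture(name): name is "scene" or "top" or "wrist"; returns the picture (400x640x3 uint8, red, green, blue); there is no depth.
- calibration(name): a dict with "mtx" (3x3 intrinsics, pixels), "R" (3x3) and "t" (3): a world point X has camera coordinates R X + t. Camera axes: x right, y down, z forward; pixel columns grow to the right and rows downward; lengths in m; the calibration is good to about 2 mm. A picture is of the moment at which its call begins: read the wrist's pose just before it. calibration takes no time and is no camera call; for the wrist camera it gives the pose at the moment of the call.
- sign_off(): hands the job in, once; it reports no verdict.
The state is a dict: "time": time; "qpos": joint angles; "joint_velocities": joint speeds; "joint_efforts": joint torques, N m; "eef_pos": TCP position; "eef_rot": TCP orientation; "force": force on the tool from outside, world axes, zero at the start; "moment": the same for the moment, N m; "grip_width": opening from 0.0 (shut) to 1.0 (fully open).
Only numpy, scipy, OpenCV 4.12 (cv2) and the standard library are available. Lean on these libraries where they do the work, as an engineer would, in place of code of your own. Each camera call takes 0.05 s, during which the arm holds its last target. There are 200 camera calls.

## Task

Lift the two brown bottles, the one with the red cap and the one with the black cap, out of the yellow basket and stand them upright on the floor of the red basket at the front of the bench, beside the white carton lying in it. Keep them upright on the way and set them down gently, never letting them drop. Leave everything else where it stands: a slight nudge does no harm, but do not push the baskets or their other contents about, and knock nothing over, least of all the tall glass cylinder between the baskets.

Things in the scene. Friction and masses are not known exactly. Their poses are not given: they have to be found in the camera images.
- red_cap_bottle: brown reagent bottle with a red screw cap and a white label, loose, 54 mm diameter, 93 mm tall, about 0.12 kg; straight sides to about 60 mm height, then shoulders; the cap is 34 mm diameter and takes up the heights 76 to 93 mm. Stands in the yellow basket. Origin: centre of the underside, z up along the bottle
- black_cap_bottle: brown reagent bottle with a black screw cap, otherwise like the red-capped one (54 mm diameter, 93 mm tall, cap 34 mm diameter at heights 76 to 93 mm, about 0.12 kg). Stands in the yellow basket. Origin: centre of the underside, z up along the bottle
- blue_cap_bottle: clear reagent bottle with a blue cap, loose, 46 mm diameter, 83 mm tall, cap 29 mm diameter at heights 66 to 83 mm. Stands in the yellow basket and stays there. Origin: centre of the underside
- teal_bottle: tall clear glass bottle with a teal cap and teal label, loose, 56 mm diameter, 159 mm tall, cap 32 mm diameter. Stands in the yellow basket and stays there. Origin: centre of the underside
- vial: small white vial with an orange cap, loose, 23 mm diameter, 48 mm tall. Stands in the middle of the yellow basket between the bottles and stays there. Origin: centre of the underside
- yellow_basket: yellow slotted plastic basket, loose, open at the top, 218 x 218 mm over the rolled rim, 118 mm tall; floor 3 mm thick; clear inside 184 x 184 mm (walls at x and y = +-92 mm, 8 mm thick). Origin: centre of the underside, x and y along its sides, z up
- red_basket: red slotted plastic basket at the front of the bench with a white carton in it (not the one at the back), loose, 202 mm (x) by 252 mm (y) over the rolled rim, 80 mm tall; floor 3 mm thick; clear inside 168 mm (x) by 220 mm (y) (walls at x = +-84 and y = +-110 mm, 8 mm thick). Origin: centre of the underside, z up. Either basket may be on the left
- carton: closed white folding carton, loose, 111 mm (x) by 81 mm (y) by 50 mm tall, lying on the red basket's floor and staying there; it leaves more room on one side of it (along y) than on the other. Origin: centre of the underside
- glass_cylinder: clear glass measuring cylinder, loose, standing on the bench between the two baskets, foot 52 mm diameter, tube 30 mm diameter, 211 mm tall. Origin: centre of the underside
Not all that is in view belongs to the job. What is shaped like the red_cap_bottle but green or purple is not meant.

How it is judged:
By the outcome, as a careful person would: the job done as asked, in the order asked, and still so for the second after the job is handed in, with the robot touching nothing.
It also fails if it takes over 67 s, if anything falls off the work surface, if the arm or the gripper's body presses on something with over 40 N, if the wrist force passes 120 N, or if a joint passes its speed limit or range.

## Working session

There is one attempt and no reset: what is moved stays moved. The work goes in short steps, Python scripts to look and compute and a tool call to move; the robot and the scene stay as the last step left them, time stands still between calls to the robot, and variables do not carry over. Pictures are saved under pics/ and viewed, about 8 in all and at most 12, crops included, and the job is handed in when it is done.

Besides the shell and the picture viewer there is one more tool, called as name([rows], argument=value, ...), one row to a line, values as JSON. carry_out: Moves the arm, as the interface text tells. Its arguments: {"type":"object","properties":{"commands":{"type":"array","items":{"type":"array","items":{"type":"array","items":{"type":"number"}}}},"grip_force":{"type":"number"}},"required":["commands"]}

```bash
mkdir -p pics; python3 - <<'E'
from workcell import *
import cv2
s=sense()
print({k:(s[k]) for k in("time","eef_pos","eef_rot","grip_width","force")})
for n in("scene","top"):
    cv2.imwrite(f"pics/{n}0.png",capture(n)[:,:,::-1]); c=calibration(n); print(n,c["mtx"],c["R"],c["t"])
E
python3 -c "import workcell;print([x for x in dir(workcell) if x[0]!='_'])"
```

```text
{'time': 0.0, 'eef_pos': array([0.18337117, 0.57102985, 0.30312298]), 'eef_rot': array([ 1.54782742e-01,  9.87948304e-01, -6.32038256e-04, -2.27209533e-04]), 'grip_width': 0.9974970363679628, 'force': array([0.06434477, 0.54809379, 0.01254357])}
scene [[420.00030164   0.         314.74627809]
 [  0.         420.00030164 195.6458081 ]
 [  0.           0.           1.        ]] [[ 0.60583376 -0.79544924 -0.01503193]
 [-0.50706734 -0.37149781 -0.77773523]
 [ 0.61306457  0.47880046 -0.62841225]] [-0.27860658  0.30563025  0.98282586]
top [[407.91888641   0.         313.66619376]
 [  0.         407.91888641 202.86692484]
 [  0.           0.           1.        ]] [[-0.01487352 -0.9997984   0.01348878]
 [-0.99092669  0.01293665 -0.13377947]
 [ 0.133578   -0.01535617 -0.99091932]] [0.02359868 0.50321012 1.15814644]
['IKError', 'calibration', 'capture', 'sense', 'sign_off', 'tcp_to_grasp']
```

View pics/top0.png

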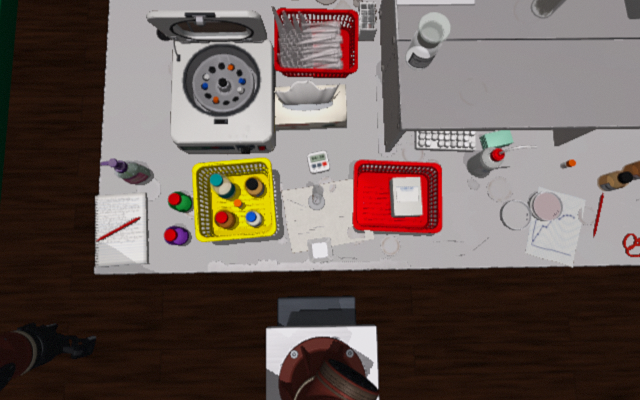

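View pics/scene0.png

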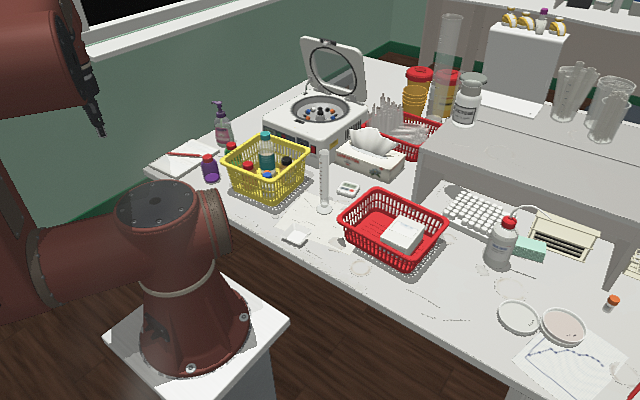

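The top view shows the yellow basket at cols 193-276, rows 158-242, holding red cap ~(222,217), black cap ~(257,184), teal, blue and the vial. The red basket is at cols 353-442, with the carton in its right part. The cylinder is at ~(317,195). Next I'll enlarge both baskets.

```bash
python3 - <<'E'
import cv2,numpy as np
im=cv2.imread("pics/top0.png")
def crop(x,y):
    c=cv2.resize(im[y:y+100,x:x+100],None,fx=4,fy=4,interpolation=cv2.INTER_CUBIC)
    for k in range(0,100,10):
        L=8 if k%50 else 20
        cv2.line(c,(k*4,0),(k*4,L),(255,0,255),1);cv2.line(c,(0,k*4),(L,k*4),(255,0,255),1)
        cv2.putText(c,str(x+k),(k*4,30),0,.3,(255,0,0),1);cv2.putText(c,str(y+k),(10,k*4+4),0,.3,(255,0,0),1)
    return c
cv2.imwrite("pics/crop1.png",np.hstack([crop(185,150),crop(347,147)]))
E
```

```text
(no output)
```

View pics/crop1.png

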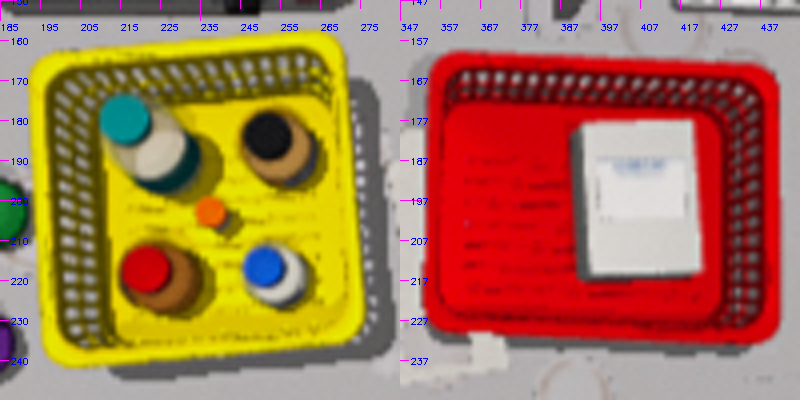

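The crop gives red cap centre (221.3,217.3), black (252,183.8), blue (251.3,216.5), teal (216.5,180) and vial (237.5,202.8). It also gives the rim and carton corners, which I'll convert to world positions.

```bash
cat > h.py <<'E'
from workcell import *
import numpy as np, cv2
from scipy.spatial.transform import Rotation as Ro
def px(c,uv,z):
    d=c["R"].T@np.linalg.inv(c["mtx"])@np.r_[uv,1.]; o=-c["R"].T@c["t"]
    return (o+d*(z-o[2])/d[2])[:2]
E
python3 - <<'E'
from h import *
t=calibration("top")
L=lambda a,b:(185+a/4,150+b/4); R=lambda a,b:(347+(a-400)/4,147+b/4)
for n,p,z in [("red",L(145,269),.096),("black",L(268,135),.096),("blue",L(265,266),.086),("teal",L(126,120),.162),("vial",L(210,211),.051),
 ("Y1",L(33,50),.118),("Y2",L(345,33),.118),("Y3",L(365,342),.118),("Y4",L(48,366),.118),
 ("R1",R(430,52),.08),("R2",R(778,66),.08),("R3",R(778,342),.08),("R4",R(425,330),.08),
 ("C1",R(583,122),.053),("C2",R(695,120),.053),("C3",R(703,270),.053),("C4",R(590,280),.053)]: print(n,px(t,p,z).round(3))
s=calibration("scene"); print("cyl",px(s,(324,209),0).round(3),px(s,(323,152),.211).round(3))
print(tcp_to_grasp, Ro.from_quat(sense()["eef_rot"]).as_matrix().round(3))
E
```

```text
red [0.459 0.272]
black [0.551 0.188]
blue [0.461 0.191]
teal [0.55  0.272]
vial [0.504 0.236]
Y1 [0.608 0.346]
Y2 [0.617 0.133]
Y3 [0.405 0.119]
Y4 [0.392 0.331]
R1 [ 0.619 -0.101]
R2 [ 0.606 -0.35 ]
R3 [ 0.409 -0.338]
R4 [ 0.421 -0.092]
C1 [ 0.572 -0.214]
C2 [ 0.573 -0.296]
C3 [ 0.463 -0.296]
C4 [ 0.457 -0.214]
cyl [0.516 0.007] [0.513 0.008]
0.0539 [[-0.952  0.306 -0.001]
 [ 0.306  0.952 -0.001]
 [ 0.    -0.001 -1.   ]]
```

```bash
cat >> h.py <<'E'
def go(target,yaw=None):
    s=sense(); R=Ro.from_quat(s["eef_rot"]); print("t",round(s["time"],2),"pos",s["eef_pos"].round(4),"F",s["force"].round(1),"w",round(s["grip_width"],3))
    m=R.as_matrix(); y=np.degrees(np.arctan2(m[1,1],m[0,1])); tilt=np.degrees(np.arccos(-m[2,2]))
    print("jaw yaw",y.round(1),"tilt",tilt.round(2))
    print("shift",R.inv().apply(np.array(target)-s["eef_pos"]).round(4), "" if yaw is None else "tool z turn %.1f"%(-(yaw-y)))
E
python3 -c "
from h import *
go([.455,.275,.30],138.5)"
```

```text
t 0.1 pos [0.1834 0.5711 0.3032] F [-0.4 -0.2 -0.9] w 1.002
jaw yaw 72.2 tilt 0.07
shift [-0.3492 -0.1988  0.0033] tool z turn -66.3
```

carry_out([
  [[0,0,-66.3,-0.349,-0.199,0.003,0.05],[0,0,-66.3,-0.349,-0.199,0.003,0.05],[0,0,-66.3,-0.349,-0.199,0.003,0.05],[0,0,-66.3,-0.349,-0.199,0.003,0.05],[0,0,-66.3,-0.349,-0.199,0.003,0.05],[0,0,-66.3,-0.349,-0.199,0.003,0.05],[0,0,-66.3,-0.349,-0.199,0.003,0.05],[0,0,-66.3,-0.349,-0.199,0.003,0.05]],
], grip_force=30)

```text
time: 0.9
eef_pos: [0.4294, 0.303, 0.301]
eef_rot: [-0.38, 0.925, 0.0, -0.0]
force: [1.2, 1.5, -0.1]
grip_width: 0.583
```

```bash
python3 -c "
from h import *
go([.455,.275,.30],138.5)
c=calibration('wrist');cv2.imwrite('pics/w1.png',capture('wrist')[:,:,::-1]);np.savez('w1.npz',**c)
go([.459,.272,.30],138.5)"
```

```text
t 0.9 pos [0.4294 0.303  0.301 ] F [ 1.2  1.5 -0.1] w 0.583
jaw yaw 134.7 tilt 0.01
shift [ 0.0015 -0.0379  0.001 ] tool z turn -3.8
t 0.95 pos [0.4334 0.2988 0.3005] F [ 2.4 -4.6 -0.4] w 0.586
jaw yaw 135.4 tilt 0.15
shift [ 0.0011 -0.0371  0.0006] tool z turn -3.1
```

View pics/w1.png

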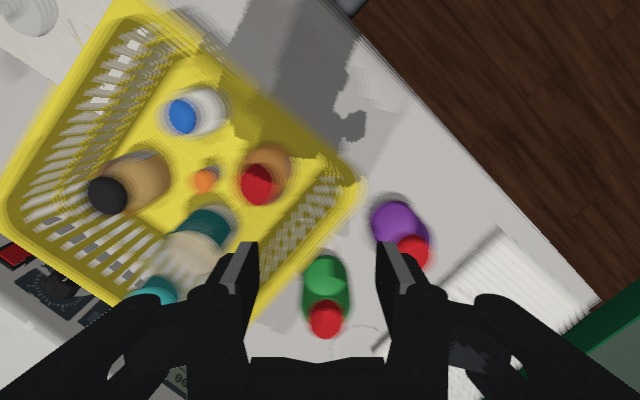

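The arm was still moving, so this picture is blurred, with the red cap at about (257,185). I'll finish the move and look again.

carry_out([
  [[0,0,-3.8,0.0,-0.042,0.001,0.05],[0,0,-3.8,0.0,-0.042,0.001,0.05],[0,0,-3.8,0.0,-0.042,0.001,0.05],[0,0,-3.8,0.0,-0.042,0.001,0.05]],
])

```text
time: 1.35
eef_pos: [0.4574, 0.2751, 0.3001]
eef_rot: [-0.408, 0.913, 0.0, -0.0]
force: [0.0, 0.1, 0.7]
grip_width: 0.587
```

```bash
python3 -c "
from h import *
c=calibration('wrist');cv2.imwrite('pics/w2.png',capture('wrist')[:,:,::-1]);np.savez('w2.npz',**c)
go([.459,.272,.30],138.5)
for n,p in (('red',(.459,.272,.096)),('black',(.551,.188,.096)),('grasp',[*sense()['eef_pos'][:2],.096])):
    v=c['mtx']@(c['R']@np.array(p)+c['t']); print(n,(v[:2]/v[2]).round(1))
"
```

```text
t 1.4 pos [0.4573 0.2753 0.3002] F [0.5 0.5 0.7] w 0.582
jaw yaw 138.2 tilt 0.02
shift [ 0.0014 -0.0034  0.0002] tool z turn -0.3
red [311.8 181.4]
black [154.8 179.6]
grasp [316.2 183. ]
```

View pics/w2.png

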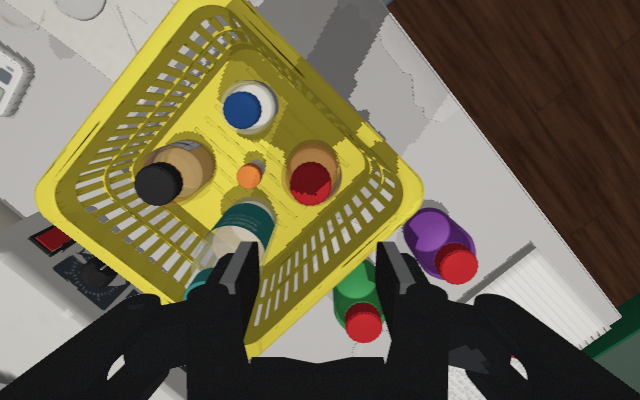

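The red cap is at (311,183), against a prediction of (311.8,181.4). The black cap is at (158,184). I'll refine both positions.

```bash
python3 -c "
from h import *
c=np.load('w2.npz')
r=px(c,(311,183),.096);b=px(c,(158,184),.096);print(r,b)
go([*r,.141],138.5)"
```

```text
[0.46039795 0.27255049] [0.55185502 0.19210526]
t 1.4 pos [0.4573 0.2753 0.3002] F [0.5 0.5 0.7] w 0.582
jaw yaw 138.2 tilt 0.02
shift [ 0.     -0.0042  0.1592] tool z turn -0.3
```

carry_out([
  [[0,0,0,0.0,-0.004,0.03,0.05],[0,0,0,0.0,-0.004,0.06,0.05],[0,0,0,0.0,-0.004,0.09,0.05],[0,0,0,0.0,-0.004,0.12,0.05],[0,0,0,0.0,-0.004,0.14,0.05],[0,0,0,0.0,-0.004,0.155,0.05],[0,0,0,0.0,-0.004,0.159,0.05],[0,0,0,0.0,-0.004,0.159,0.05]],
])

```text
time: 2.2
eef_pos: [0.4609, 0.2723, 0.1416]
eef_rot: [-0.409, 0.913, 0.0, 0.0]
force: [-1.2, 0.2, -0.3]
grip_width: 0.588
```

carry_out([
  [[0,0,0,0,0,0,0.025],[0,0,0,0,0,0,0.025],[0,0,0,0,0,0,0.025],[0,0,0,0,0,0,0.025],[0,0,0,0,0,0,0.025]],
], grip_force=35)

```text
time: 2.7
eef_pos: [0.4615, 0.272, 0.1423]
eef_rot: [-0.408, 0.913, -0.0, 0.001]
force: [-0.3, -1.4, 6.2]
grip_width: 0.495
```

The opening stopped at 42 mm with 6 N upward, so the tips are closing on the shoulder rather than the 34 mm cap. I'll reopen, rise 10 mm and grip again.

carry_out([
  [[0,0,0,0,0,0,0.05],[0,0,0,0,0,0,0.05],[0,0,0,0,0,-0.005,0.05],[0,0,0,0,0,-0.01,0.05],[0,0,0,0,0,-0.01,0.025],[0,0,0,0,0,-0.01,0.025],[0,0,0,0,0,-0.01,0.025],[0,0,0,0,0,-0.01,0.025]],
])

```text
time: 3.5
eef_pos: [0.4613, 0.2723, 0.1523]
eef_rot: [-0.408, 0.913, 0.0, 0.001]
force: [-1.7, 0.5, 8.1]
grip_width: 0.374
```

carry_out([
  [[0,0,0,0,0,0,0.025],[0,0,0,0,0,0,0.025],[0,0,0,0,0,0,0.025]],
])

```text
time: 3.8
eef_pos: [0.4613, 0.2723, 0.1523]
eef_rot: [-0.409, 0.913, 0.0, 0.001]
force: [-2.0, 0.6, 7.4]
grip_width: 0.379
```

```bash
python3 -c "
from h import *
go([.461,.272,.30],138.5)"
```

```text
t 3.8 pos [0.4613 0.2723 0.1523] F [-2.   0.6  7.4] w 0.379
jaw yaw 138.2 tilt 0.09
shift [ 0.0002 -0.     -0.1477] tool z turn -0.3
```

The fingers now stop at 32-33 mm, so they hold the cap. I'll lift.

carry_out([
  [[0,0,0,0,0,-0.01,0.025],[0,0,0,0,0,-0.03,0.025],[0,0,0,0,0,-0.06,0.025],[0,0,0,0,0,-0.1,0.025],[0,0,0,0,0,-0.14,0.025],[0,0,0,0,0,-0.18,0.025],[0,0,0,0,0,-0.215,0.025],[0,0,0,0,0,-0.235,0.025]],
])

```text
time: 4.6
eef_pos: [0.4611, 0.2719, 0.3899]
eef_rot: [-0.408, 0.913, -0.0, 0.002]
force: [0.0, 0.7, -1.1]
grip_width: 0.378
```

carry_out([
  [[0,0,0,0,0,-0.015,0.025],[0,0,0,0,0,-0.015,0.025],[0,0,0,0,0,-0.015,0.025]],
])

```text
time: 4.9
eef_pos: [0.461, 0.2719, 0.4009]
eef_rot: [-0.408, 0.913, 0.0, -0.0]
force: [-0.6, 0.2, -1.3]
grip_width: 0.376
```

```bash
python3 -c "
from h import *
a=capture('scene');b=capture('wrist');cv2.imwrite('pics/l1.png',np.hstack([cv2.resize(a[:250,60:460],(400,250)),cv2.resize(b,(400,250))])[:,:,::-1])
go([.45,-.02,.40],138.5);go([.557,-.163,.40],138.5)"
```

```text
t 5.0 pos [0.4607 0.2718 0.4   ] F [ 0.2 -0.7 -0.9] w 0.377
jaw yaw 138.2 tilt 0.1
shift [ 2.247e-01 -1.865e-01  2.000e-04] tool z turn -0.3
t 5.0 pos [0.4607 0.2718 0.4   ] F [ 0.2 -0.7 -0.9] w 0.377
jaw yaw 138.2 tilt 0.1
shift [ 0.26   -0.3616  0.    ] tool z turn -0.3
```

View pics/l1.png

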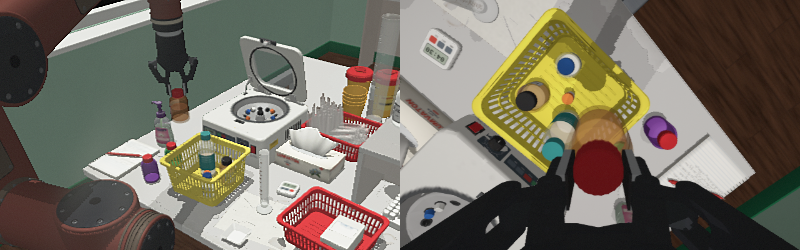

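The red-capped bottle hangs upright in the fingers and is clear of everything. I'll carry it over.

carry_out([
  [[0,0,0,0.015,-0.012,0,0.025],[0,0,0,0.045,-0.037,0,0.025],[0,0,0,0.075,-0.062,0,0.025],[0,0,0,0.105,-0.087,0,0.025],[0,0,0,0.135,-0.112,0,0.025],[0,0,0,0.165,-0.137,0,0.025],[0,0,0,0.195,-0.162,0,0.025],[0,0,0,0.22,-0.183,0,0.025]],
])

```text
time: 5.8
eef_pos: [0.4501, -0.0158, 0.4001]
eef_rot: [-0.408, 0.913, 0.0, -0.001]
force: [0.9, 1.0, -1.4]
grip_width: 0.374
```

carry_out([
  [[0,0,0,0.012,-0.03,0,0.025],[0,0,0,0.02,-0.06,0,0.025],[0,0,0,0.027,-0.095,0,0.025],[0,0,0,0.033,-0.13,0,0.025],[0,0,0,0.038,-0.16,0,0.025],[0,0,0,0.04,-0.179,0,0.025],[0,0,0,0.04,-0.179,0,0.025],[0,0,0,0.04,-0.179,0,0.025]],
])

```text
time: 6.6
eef_pos: [0.5572, -0.1631, 0.4]
eef_rot: [-0.408, 0.913, 0.001, -0.001]
force: [-0.2, -0.2, -0.5]
grip_width: 0.371
```

```bash
python3 -c "
from h import *
c=calibration('wrist');cv2.imwrite('pics/w3.png',capture('wrist')[:,:,::-1]);np.savez('w3.npz',**c)
go([.557,-.163,.153],138.5)"
```

```text
t 6.65 pos [ 0.5571 -0.1627  0.4006] F [-0.2 -0.6 -1.6] w 0.374
jaw yaw 138.2 tilt 0.08
shift [ 0.0003 -0.0005  0.2476] tool z turn -0.3
```

View pics/w3.png

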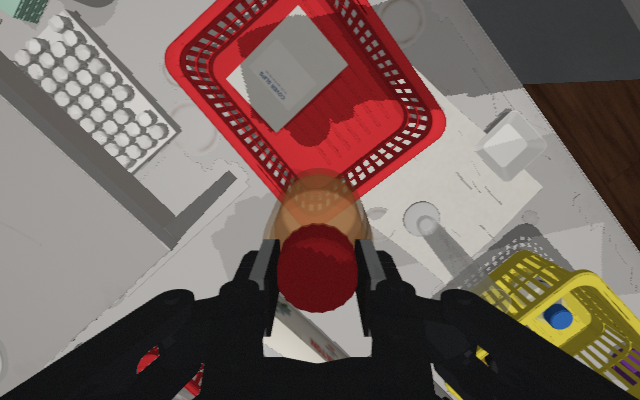

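The red cap and bottle are in the fingers above the basket's left side. The carton's near corners show at (277,131) and (348,66). The shelf's end is at about (175,245). I'll check carton and shelf clearance.

```bash
python3 -c "
from h import *
c=np.load('w3.npz');t=calibration('top');s=calibration('scene')
for p in ((277,131),(348,66)): print('carton',px(c,p,.053))
for p in ((443,122),(167,50)): print('rim',px(c,p,.08))
for z in (0,.1,.2,.3): print('shelf corner z',z,'top',px(t,(385,150),z),'wrist foot',px(c,(178,247),z),px(c,(237,175),z), 'scene',px(s,(418,165),z),px(s,(413,190),z))
"
```

```text
carton [ 0.57309968 -0.21260606]
carton [ 0.46546275 -0.21200236]
rim [ 0.42872585 -0.10039124]
rim [ 0.59660003 -0.3470149 ]
shelf corner z 0 top [ 0.6687067  -0.20508782] wrist foot [ 0.80008052 -0.18738303] [ 0.66187245 -0.20565865] scene [ 0.90319632 -0.11954849] [ 0.76427806 -0.17093063]
shelf corner z 0.1 top [ 0.64199782 -0.1853323 ] wrist foot [ 0.73876007 -0.19305328] [ 0.62988679 -0.20744988] scene [ 0.76432612 -0.1734891 ] [ 0.64172946 -0.21883432]
shelf corner z 0.2 top [ 0.61528893 -0.16557678] wrist foot [ 0.67743963 -0.19872353] [ 0.59790112 -0.20924112] scene [ 0.62545592 -0.22742971] [ 0.51918087 -0.26673801]
shelf corner z 0.3 top [ 0.58858005 -0.14582126] wrist foot [ 0.61611918 -0.20439378] [ 0.56591546 -0.21103235] scene [ 0.48658572 -0.28137033] [ 0.39663227 -0.3146417 ]
```

The carton matches my estimate, with its left edge at y≈-0.213. The shelf (x≥0.665, about 0.22 high) is clear of the gripper. I'll lower the bottle, 5 mm nearer to the base.

```bash
python3 -c "
from h import *
go([.552,-.163,.157],138.5)"
```

```text
t 6.65 pos [ 0.5571 -0.1627  0.4006] F [-0.2 -0.6 -1.6] w 0.374
jaw yaw 138.2 tilt 0.08
shift [0.0036 0.0033 0.2436] tool z turn -0.3
```

carry_out([
  [[0,0,0,0.0035,0.0035,0.02,0.025],[0,0,0,0.0035,0.0035,0.06,0.025],[0,0,0,0.0035,0.0035,0.1,0.025],[0,0,0,0.0035,0.0035,0.14,0.025],[0,0,0,0.0035,0.0035,0.175,0.025],[0,0,0,0.0035,0.0035,0.205,0.025],[0,0,0,0.0035,0.0035,0.23,0.025],[0,0,0,0.0035,0.0035,0.24,0.025]],
])

```text
time: 7.45
eef_pos: [0.5511, -0.1619, 0.1587]
eef_rot: [-0.409, 0.913, 0.001, -0.001]
force: [-0.4, 0.8, -1.0]
grip_width: 0.379
```

carry_out([
  [[0,0,0,0,0,0.002,0.025],[0,0,0,0,0,0.004,0.025],[0,0,0,0,0,0.0055,0.025],[0,0,0,0,0,0.0065,0.025],[0,0,0,0,0,0.007,0.025],[0,0,0,0,0,0.007,0.025]],
])

```text
time: 8.05
eef_pos: [0.5528, -0.1636, 0.1545]
eef_rot: [-0.408, 0.913, -0.0, 0.0]
force: [0.3, 0.0, -0.5]
grip_width: 0.376
```

carry_out([
  [[0,0,0,0,0,0.001,0.025],[0,0,0,0,0,0.0015,0.025],[0,0,0,0,0,0.0015,0.025]],
])

```text
time: 8.35
eef_pos: [0.5526, -0.1634, 0.1526]
eef_rot: [-0.408, 0.913, 0.0, -0.0]
force: [-0.4, -0.5, -0.4]
grip_width: 0.377
```

carry_out([
  [[0,0,0,0,0,0.001,0.025],[0,0,0,0,0,0.001,0.025],[0,0,0,0,0,0.0015,0.025],[0,0,0,0,0,0.0015,0.025]],
])

```text
time: 8.75
eef_pos: [0.5528, -0.1636, 0.1523]
eef_rot: [-0.408, 0.913, -0.0, 0.0]
force: [-4.0, 0.3, 8.3]
grip_width: 0.373
```

The bottle has touched down (8 N). I'll open the fingers and then rise.

carry_out([
  [[0,0,0,0,0,-0.0005,0.036],[0,0,0,0,0,-0.0005,0.04],[0,0,0,0,0,-0.0005,0.045],[0,0,0,0,0,-0.0005,0.05],[0,0,0,0,0,-0.0005,0.05],[0,0,0,0,0,-0.0005,0.05]],
])

```text
time: 9.35
eef_pos: [0.5526, -0.1634, 0.1516]
eef_rot: [-0.408, 0.913, 0.0, -0.0]
force: [0.9, -0.2, 0.7]
grip_width: 0.587
```

carry_out([
  [[0,0,0,0,0,-0.01,0.05],[0,0,0,0,0,-0.03,0.05],[0,0,0,0,0,-0.07,0.05],[0,0,0,0,0,-0.11,0.05],[0,0,0,0,0,-0.15,0.05],[0,0,0,0,0,-0.2,0.05],[0,0,0,0,0,-0.21,0.05],[0,0,0,0,0,-0.21,0.05]],
])

```text
time: 10.15
eef_pos: [0.5533, -0.1638, 0.3647]
eef_rot: [-0.408, 0.913, -0.002, 0.001]
force: [0.0, 0.6, -0.4]
grip_width: 0.581
```

```bash
python3 -c "
from h import *
go([.45,-.02,.36],138.5);go([.52,.217,.36],138.5)"
```

```text
t 10.15 pos [ 0.5533 -0.1638  0.3647] F [ 0.   0.6 -0.4] w 0.581
jaw yaw 138.2 tilt 0.27
shift [-0.0384  0.1729  0.004 ] tool z turn -0.3
t 10.15 pos [ 0.5533 -0.1638  0.3647] F [ 0.   0.6 -0.4] w 0.581
jaw yaw 138.2 tilt 0.27
shift [-0.2617  0.2787  0.0037] tool z turn -0.3
```

carry_out([
  [[0,0,0,-0.015,0.0135,0,0.05],[0,0,0,-0.05,0.045,0,0.05],[0,0,0,-0.085,0.077,0,0.05],[0,0,0,-0.12,0.108,0,0.05],[0,0,0,-0.155,0.14,0,0.05],[0,0,0,-0.19,0.171,0,0.05],[0,0,0,-0.225,0.203,0,0.05],[0,0,0,-0.25,0.225,0,0.05]],
])

```text
time: 10.95
eef_pos: [0.5504, 0.1756, 0.3598]
eef_rot: [-0.409, 0.913, 0.001, -0.001]
force: [0.3, -0.4, -0.7]
grip_width: 0.587
```

carry_out([
  [[0,0,0,-0.013,0.012,0.02,0.05],[0,0,0,-0.013,0.012,0.04,0.05],[0,0,0,-0.013,0.012,0.06,0.05],[0,0,0,-0.013,0.012,0.06,0.05],[0,0,0,-0.013,0.012,0.06,0.05]],
])

```text
time: 11.45
eef_pos: [0.5506, 0.1904, 0.3008]
eef_rot: [-0.408, 0.913, 0.0, -0.001]
force: [-0.8, 0.2, 0.5]
grip_width: 0.587
```

```bash
python3 -c "
from h import *
c=calibration('wrist');cv2.imwrite('pics/w4.png',capture('wrist')[:,:,::-1]);np.savez('w4.npz',**c)
go([.552,.19,.153],138.5)
v=c['mtx']@(c['R']@np.array([.552,.19,.096])+c['t']); print((v[:2]/v[2]).round(1))
"
```

```text
t 11.5 pos [0.5511 0.1904 0.3019] F [-0.1 -0.3  0.6] w 0.586
jaw yaw 138.2 tilt 0.02
shift [-0.0003 -0.001   0.1489] tool z turn -0.3
[314.  183.7]
```

View pics/w4.png

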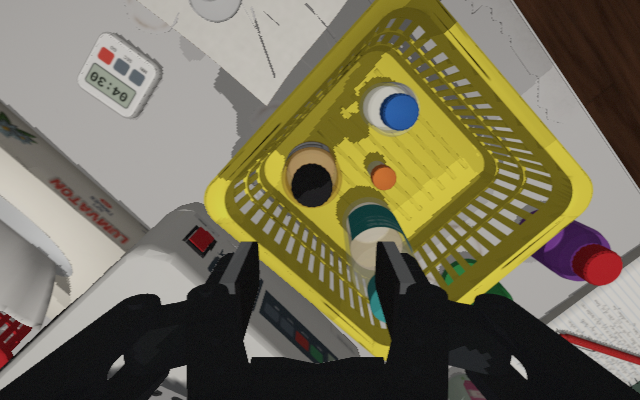

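The black cap is at (312,186), within 2 px of the prediction. The teal cap's left edge is near (369,300). I'll work out the final offset and the teal clearance.

```bash
python3 -c "
from h import *
c=np.load('w4.npz')
b=px(c,(312,186),.096);print(b)
go([*b,.1525],138.5)
for a in range(0,360,45):
    v=c['mtx']@(c['R']@np.array([.55+.016*np.cos(np.radians(a)),.272+.016*np.sin(np.radians(a)),.162])+c['t']); print(a,(v[:2]/v[2]).round(0),end=' ')
im=cv2.imread('pics/w4.png');cv2.imwrite('pics/w4c.png',cv2.resize(im[230:370,320:460],None,fx=4,fy=4))
"
```

```text
[0.55444363 0.19031791]
t 11.5 pos [0.5511 0.1904 0.3019] F [-0.1 -0.3  0.6] w 0.586
jaw yaw 138.2 tilt 0.02
shift [-0.0022 -0.0026  0.1494] tool z turn -0.3
0 [379. 309.] 45 [395. 316.] 90 [412. 311.] 135 [422. 296.] 180 [417. 281.] 225 [401. 273.] 270 [383. 279.] 315 [374. 294.]
```

View pics/w4c.png

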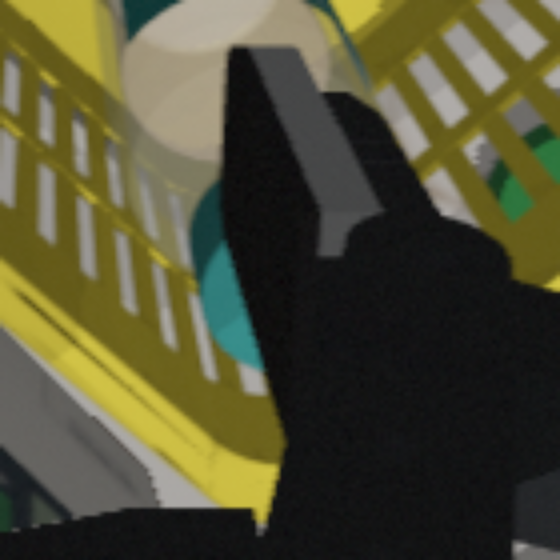

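The teal cap is about 4 mm farther in x than assumed and leaves about 9 mm to the gripper body, so I'll descend.

carry_out([
  [[0,0,0,-0.002,-0.0025,0.03,0.05],[0,0,0,-0.002,-0.0025,0.06,0.05],[0,0,0,-0.002,-0.0025,0.09,0.05],[0,0,0,-0.002,-0.0025,0.115,0.05],[0,0,0,-0.002,-0.0025,0.133,0.05],[0,0,0,-0.002,-0.0025,0.145,0.05],[0,0,0,-0.002,-0.0025,0.149,0.05],[0,0,0,-0.002,-0.0025,0.149,0.05]],
])

```text
time: 12.3
eef_pos: [0.5547, 0.1903, 0.1532]
eef_rot: [-0.408, 0.913, -0.0, 0.0]
force: [0.6, -0.1, 0.3]
grip_width: 0.585
```

carry_out([
  [[0,0,0,0,0,0,0.025],[0,0,0,0,0,0,0.025],[0,0,0,0,0,0,0.025],[0,0,0,0,0,0,0.025],[0,0,0,0,0,0,0.025],[0,0,0,0,0,0,0.025]],
])

```text
time: 12.9
eef_pos: [0.5554, 0.1904, 0.1543]
eef_rot: [-0.408, 0.913, -0.0, 0.001]
force: [0.4, -0.6, 6.4]
grip_width: 0.372
```

The cap is held at 32 mm, as before. I'll lift.

carry_out([
  [[0,0,0,0,0,-0.01,0.025],[0,0,0,0,0,-0.03,0.025],[0,0,0,0,0,-0.06,0.025],[0,0,0,0,0,-0.1,0.025],[0,0,0,0,0,-0.14,0.025],[0,0,0,0,0,-0.18,0.025],[0,0,0,0,0,-0.215,0.025],[0,0,0,0,0,-0.235,0.025]],
])

```text
time: 13.7
eef_pos: [0.5544, 0.1904, 0.3918]
eef_rot: [-0.408, 0.913, -0.001, 0.002]
force: [-0.4, 0.5, -0.5]
grip_width: 0.377
```

carry_out([
  [[0,0,0,0,0,-0.012,0.025],[0,0,0,0,0,-0.012,0.025]],
])

```text
time: 13.9
eef_pos: [0.5547, 0.1904, 0.4022]
eef_rot: [-0.408, 0.913, -0.0, 0.002]
force: [-0.3, -0.5, -1.2]
grip_width: 0.371
```

```bash
python3 -c "
from h import *
go([.44,-.02,.40],138.5);go([.472,-.160,.40],138.5)"
```

```text
t 13.9 pos [0.5547 0.1904 0.4022] F [-0.3 -0.5 -1.2] w 0.371
jaw yaw 138.2 tilt 0.18
shift [ 0.2333 -0.0548  0.0018] tool z turn -0.3
t 13.9 pos [0.5547 0.1904 0.4022] F [-0.3 -0.5 -1.2] w 0.371
jaw yaw 138.2 tilt 0.18
shift [ 0.3164 -0.1719  0.0018] tool z turn -0.3
```

carry_out([
  [[0,0,0,0.015,-0.004,0,0.025],[0,0,0,0.045,-0.011,0,0.025],[0,0,0,0.08,-0.019,0,0.025],[0,0,0,0.115,-0.027,0,0.025],[0,0,0,0.15,-0.035,0,0.025],[0,0,0,0.185,-0.045,0,0.025],[0,0,0,0.215,-0.055,0,0.025],[0,0,0,0.24,-0.075,0,0.025]],
])

```text
time: 14.7
eef_pos: [0.4489, -0.0392, 0.3994]
eef_rot: [-0.408, 0.913, 0.0, -0.0]
force: [0.8, 0.2, -1.4]
grip_width: 0.372
```

carry_out([
  [[0,0,0,0.02,-0.025,0,0.025],[0,0,0,0.04,-0.05,0,0.025],[0,0,0,0.06,-0.076,0,0.025],[0,0,0,0.072,-0.092,0,0.025],[0,0,0,0.076,-0.097,0,0.025],[0,0,0,0.076,-0.097,0,0.025],[0,0,0,0.076,-0.097,0,0.025]],
])

```text
time: 15.4
eef_pos: [0.4718, -0.159, 0.3996]
eef_rot: [-0.409, 0.913, 0.0, -0.0]
force: [-0.2, -0.2, -0.5]
grip_width: 0.373
```

```bash
python3 -c "
from h import *
go([.472,-.160,.16],138.5)
b=capture('wrist');a=capture('top');cv2.imwrite('pics/p2.png',np.hstack([b,cv2.resize(a[140:260,330:470],(467,400))])[:,:,::-1])
im=cv2.imread('pics/p2.png');cv2.imwrite('pics/p2.png',cv2.resize(im,(800,289)))"
```

```text
t 15.4 pos [ 0.4718 -0.159   0.3996] F [-0.2 -0.2 -0.5] w 0.373
jaw yaw 138.2 tilt 0.04
shift [ 0.0007 -0.001   0.2396] tool z turn -0.3
```

View pics/p2.png

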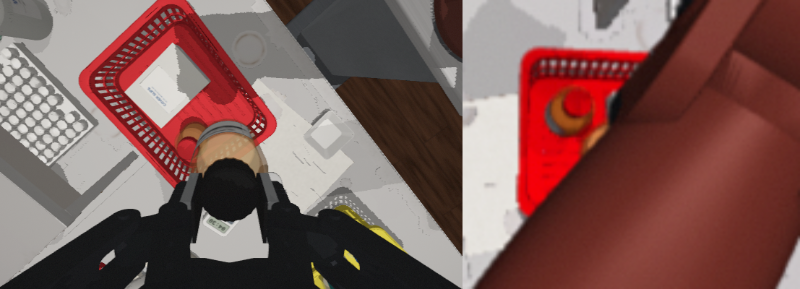

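The red-capped bottle stands in the far left part of the red basket and the black-capped one hangs upright. I'll lower it.

carry_out([
  [[0,0,0,0.0,-0.001,0.02,0.025],[0,0,0,0.0,-0.001,0.06,0.025],[0,0,0,0.0,-0.001,0.1,0.025],[0,0,0,0.0,-0.001,0.14,0.025],[0,0,0,0.0,-0.001,0.175,0.025],[0,0,0,0.0,-0.001,0.205,0.025],[0,0,0,0.0,-0.001,0.23,0.025],[0,0,0,0.0,-0.001,0.239,0.025]],
])

```text
time: 16.3
eef_pos: [0.4717, -0.1589, 0.1582]
eef_rot: [-0.409, 0.913, 0.002, -0.001]
force: [0.5, -0.5, -1.1]
grip_width: 0.376
```

carry_out([
  [[0,0,0,0,0,0.001,0.025],[0,0,0,0,0,0.002,0.025],[0,0,0,0,0,0.003,0.025],[0,0,0,0,0,0.004,0.025],[0,0,0,0,0,0.0045,0.025],[0,0,0,0,0,0.0045,0.025]],
])

```text
time: 16.9
eef_pos: [0.4729, -0.1606, 0.1565]
eef_rot: [-0.408, 0.913, -0.0, 0.0]
force: [-0.0, 0.5, -0.9]
grip_width: 0.375
```

carry_out([
  [[0,0,0,0,0,0.001,0.025],[0,0,0,0,0,0.0015,0.025],[0,0,0,0,0,0.002,0.025],[0,0,0,0,0,0.002,0.025]],
])

```text
time: 17.3
eef_pos: [0.4728, -0.1605, 0.1543]
eef_rot: [-0.408, 0.913, -0.0, 0.0]
force: [-0.5, 0.5, 0.8]
grip_width: 0.372
```

carry_out([
  [[0,0,0,0,0,0.0005,0.025],[0,0,0,0,0,0.001,0.025],[0,0,0,0,0,0.001,0.025]],
])

```text
time: 17.6
eef_pos: [0.473, -0.1606, 0.1542]
eef_rot: [-0.408, 0.913, -0.0, 0.0]
force: [-1.7, 1.2, 8.3]
grip_width: 0.377
```

It has touched down, so I'll release, rise and back off.

carry_out([
  [[0,0,0,0,0,-0.0005,0.036],[0,0,0,0,0,-0.0005,0.04],[0,0,0,0,0,-0.0005,0.045],[0,0,0,0,0,-0.0005,0.05],[0,0,0,0,0,-0.0005,0.05],[0,0,0,0,0,-0.0005,0.05]],
])

```text
time: 18.2
eef_pos: [0.4728, -0.1605, 0.1536]
eef_rot: [-0.408, 0.913, 0.0, 0.0]
force: [0.0, -0.1, -0.7]
grip_width: 0.581
```

carry_out([
  [[0,0,0,0,0,-0.01,0.05],[0,0,0,0,0,-0.03,0.05],[0,0,0,0,0,-0.07,0.05],[0,0,0,0,0,-0.11,0.05],[0,0,0,0,0,-0.15,0.05],[0,0,0,0,0,-0.2,0.05],[0,0,0,0,0,-0.23,0.05],[0,0,0,0,0,-0.23,0.05]],
])

```text
time: 19.0
eef_pos: [0.4735, -0.161, 0.3895]
eef_rot: [-0.408, 0.913, -0.003, 0.002]
force: [-0.0, 0.2, 0.7]
grip_width: 0.585
```

carry_out([
  [[0,0,0,-0.02,0.02,0,0.05],[0,0,0,-0.05,0.05,0,0.05],[0,0,0,-0.08,0.08,0,0.05],[0,0,0,-0.11,0.1,0,0.05],[0,0,0,-0.12,0.11,0,0.05],[0,0,0,-0.12,0.11,0,0.05],[0,0,0,-0.12,0.11,0,0.05],[0,0,0,-0.12,0.11,0,0.05]],
])

```text
time: 19.8
eef_pos: [0.4708, 0.0012, 0.3836]
eef_rot: [-0.408, 0.913, 0.0, -0.0]
force: [0.2, -0.4, -0.5]
grip_width: 0.584
```

```bash
python3 -c "
from h import *
go([.5,0,.3])
a=capture('scene');b=capture('top')
cv2.imwrite('pics/fin.png',np.vstack([cv2.resize(a[120:290,180:480],(800,453)),cv2.resize(b[150:250,180:460],(400,143)).repeat(2,axis=1)[:, :800]])[:,:,::-1]) if 0 else cv2.imwrite('pics/fin.png',np.vstack([cv2.resize(a[130:280,200:460],(560,323)),cv2.resize(b[145:250,180:460],(560,210))])[:,:,::-1])"
```

```text
t 19.8 pos [0.4708 0.0012 0.3836] F [ 0.2 -0.4 -0.5] w 0.584
jaw yaw 138.1 tilt 0.02
shift [-0.0186 -0.0226  0.0836]
```

View pics/fin.png

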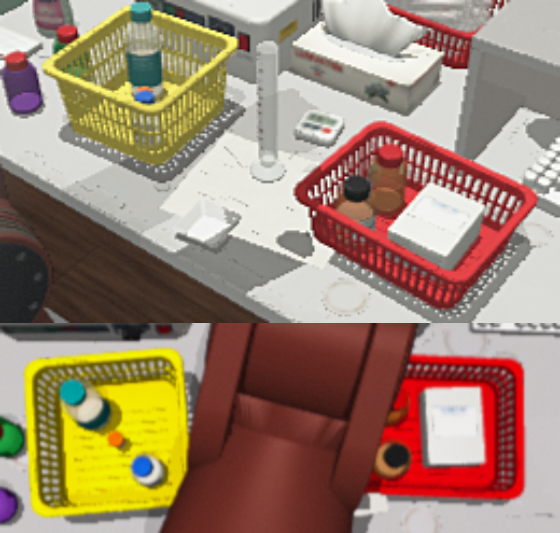

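Both bottles stand upright in the red basket beside the carton. The cylinder stands, and the teal and blue bottles, the vial and both baskets are in place. I'll hand in.

```bash
python3 -c "
from workcell import *
print(sign_off())"
```

```text
the job is handed in; nothing more can be done
None
```

Both brown bottles now stand upright on the floor of the red basket, between the carton and its left wall. I moved the red-capped one first, then the black-capped one, and handed in at about 20 s of the 67 s allowed.

- **Grasp:** the first close on the red-capped bottle caught its shoulder instead of the cap (opening 42 mm, about 6 N upward). I reopened, rose 10 mm and gripped the cap properly before lifting.
- **Placing:** each bottle was lowered in small steps until it touched the floor, at about 8 N, and only then released.
- **Last pictures:** the scene view shows both bottles upright. The glass cylinder, carton, both baskets, teal and blue bottles and the vial look unmoved. In the top view the arm hid the cylinder and part of the red-capped bottle, so those two rest on the scene view alone.
- **Forces:** the highest tool force in the readings I took was about 9 N. No check failed or disagreed by more than a few millimetres.

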